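# Close the hinged clamping jig on the turned cup, pin it and keep it pressed

### The arm

A 6-joint arm with a two-finger parallel gripper is mounted at the origin on a cart in front of the work surface, level with it; the furniture and walls round the work are solid. World frame = base frame: x ahead of the robot, y to its left, z up, the work surface at z = 0. Lengths are in m, angles in rad, forces in N, time in s.
With the tool pointing down it reaches from about 0.425 to 0.95 m from the base axis. Payload 3.5 kg.
Tool frame: the origin (TCP) lies midway between the tips of the shut fingers; the grasp point (between the pads) lies 19 mm behind it; x points along the fingers, y is the direction in which the jaws open and shut, and the axes are right-handed (so a half turn about x gives the same grasp; the last joint's range is limited). The gripper opens to 85 mm and grips with 20 to 120 N. Pads are 22 mm wide; open, the fingers measure 114 mm over their backs; the gripper's body (76 mm by 85 mm) begins 54 mm behind the grasp point. The pads swing forward as they close: fully open they stand 13 mm farther back than shut.
Start: joints at [1.187, 0.286, 1.577, -0, 1.279, -0.15], TCP at [0.156, 0.657, 0.231] pointing down, gripper open.
Joint ranges: [-2.77, 2.77], [-0.9, 2.22], [0.21, 2.48], [-1.53, 4.67], [0.24, 2.81], [-2.84, 2.84]. Speed limits (rad/s): [2.79, 2.79, 3.14, 3.14, 3.14, 3.14].

### API

Orientations are given as a unit quaternion [x, y, z, w].
In Python, from plant import ctrl, vision gives the robot as it stands. The module is installed in compiled form; this text tells all that it offers.
- The arm moves only by the tool play_rows, never from a script. Its arguments are lists of equal length, an entry for each row: "claw": the closure in counts, from 0 (fully open) to 255 (shut); "travel": the shift along the tool's x, y, z in m, a list of three; "dr": the turn, a rotation vector about the tool's x, y, z in rad, a list of three. In form: {"claw": [claw, ...], "travel": [[tx, ty, tz], ...], "dr": [[wx, wy, wz], ...]}. A call has 1 to 20 rows; each row is the pose to reach, as a shift and turn from the pose measured when the call began, along the tool's axes at that moment; what a row does not reach only later rows make up. A row lasts 1/10 s, in which the tool goes at most 50 mm and 8.59 degrees, less where a joint would pass 70% of its speed; a pose out of reach is approached as far as the arm can. A call with a gripper value outside its range is refused whole. The fingers move at their own pace and stop on an object; "force" is the grip in N (left out, the last holds). Time passes only in rows, so rows that repeat a pose let the fingers close. It gives the time, the measured TCP pose, the force and the opening at its end, in the units of the state.
- ctrl.get_state(): the state, without advancing time (a new reading comes with each control period).
- vision.read_camera(name): name is "side" or "top" or "wrist"; returns a dict with "img" (384x512x3 uint8, red, green, blue), "range_z" (384x512 float32, m along the optical axis (not along the pixel's ray), 0 where there is no reading), "K" (3x3 intrinsics, pixels), "world_to_cam" (4x4, takes a point from world to camera coordinates). Camera axes: x right, y up, looking along -z (the intrinsics and any distortion apply to the point x, -y, -z); pixel columns grow to the right and rows downward; lengths in m; the calibration is good to about 2 mm. A picture is of the moment at which its call begins.
- ctrl.sign_off(): hands the job in, once; it reports no verdict.
The state is a dict: "time": time; "qpos": joint angles; "dq": joint speeds; "joint_efforts": joint torques, N m; "eef_pos": TCP position; "tcp_rot": TCP orientation; "contact_force": force on the tool from outside, world axes, zero at the start; "wrist_torque": the same for the moment, N m; "opening": opening from 0.0 (shut) to 1.0 (fully open).
Only numpy, scipy, OpenCV 4.12 (cv2) and the standard library are available. Lean on these libraries where they do the work, as an engineer would, in place of code of your own. Each camera call takes 0.05 s, during which the arm holds its last target.

### The job

Swing the jaw of the wooden clamping jig shut on whichever turned cup stands in it, and push the red-knobbed pin fully home through the hole that locks the jaw on that cup: the hole nearer to the robot for the wide reddish-brown cup, the one nearer to the V for the narrow pale cup. The pin leaves the jaw some play, so let go of the pin, lean on the front of the jaw with the gripper and finish while still holding it pressed firmly against the cup, ready for drilling. Leave the other cup standing where it is.

Things in the scene. Friction and masses are not known exactly. Their poses are not given: they have to be found in the camera images.
- jig: Pale wooden jig screwed to the bench, 162 x 178 mm, 46 mm high. Origin on the bench abreast of the V; x points from the swinging jaw to the fixed V jaw (away from the robot, yaw up to 0.3 rad), z up. The slick white-faced 90 degree V opens to -x, apex at x = 48 mm, y = 0. Hinge at x = 0, y = 70 mm. The tongue of the jaw moves in a gap at y from -51 to -95 mm. The cup stands on the bench itself.
- jaw (a joint): Opening of the swinging jaw about its upright hinge, rad. Starts open at 0.5 to 0.85, free end towards the robot, and stays where it is left (stiff: about 2 N at jaw_front moves it). It bears on the narrow cup at about 0.00, on the wide cup at about 0.22, and pushes a cup that stands a little forward into the V. Pinned, it has about 4 mm of play each way at the slot.
- jaw_hinge (a point): On the jaw's upright hinge axis, 23 mm above the bench. At joint 0 the jaw reaches from here along the jig's -y; opening swings its end towards the jig's -x. Axes are the jaw's own: y from the jaw's end to the hinge, x towards the cup.
- jaw_front (a point): Point to push: on the jaw's flat wooden front (robot-side) face, 85 mm from the hinge, 30 mm above the bench. The jaw is 24 mm thick with its white facing, from 3 to 46 mm high, and reaches from 12 to 118 mm from the hinge. Axes as jaw_hinge: x points into the jaw, square to its front face.
- jaw_slot (a point): Centre of the slot through the jaw's 14 mm thick aluminium tongue, at its upper face 36 mm above the bench, 145 mm from the hinge: 16 mm long along the swing, 11 mm wide.
- narrow_hole (a point): Mouth (centre) of the inner pin hole, at jig x = -10 mm, y = -75 mm, on the upper face of the steel strap, 46 mm above the bench. The slot lies under it when the jaw bears on the narrow cup. The hole, 10.5 mm wide, goes down through the strap (8 mm), the tongue's gap (18 mm) and a wooden foot (20 mm).
- wide_hole (a point): Mouth (centre) of the outer pin hole, alike, at jig x = -41 mm, y = -69 mm, nearer to the robot: the slot lies under it when the jaw bears on the wide cup.
- pin: Loose pin, 60 g, 80 mm long, upright, origin at its lower tip, z up: steel shank 8 mm thick and 40 mm long with a tapered tip, collar 20 mm wide, neck, then a red knob 20 mm wide from 54 to 80 mm above the tip. It stands in the block's middle hole, collar on the block's top, tip 6 mm above the bench: draw it up 42 mm to free it. Home in the jig its collar lies on the strap, tip again at 6 mm.
- pin_knob (a point): Centre of the pin's red knob, 67 mm above the tip, the place to grip it from above.
- pin_block: Fixed brown wooden block 56 x 110 mm, 46 mm high, with three holes in a row along its long (y) side; origin at the centre of its underside.
- wide_cup: Reddish-brown turned wooden cup, 53 mm in diameter, 60 mm high, loose, 45 g; origin at the centre of its underside. It stands either in the jig before the V or on the bench to the left as the spare.
- narrow_cup: Pale turned wooden cup, 40 mm in diameter, 50 mm high, loose, 40 g; origin at the centre of its underside. It stands where the wide cup does not.
- jig_seat (a point): Point on the bench in the mouth of the V, at jig x = +18 mm, y = 0; the cup that stands in the jig starts within 22 mm of it.
Mind the look-alikes: they are no part of the job. What is shaped like the wide_cup but yellow is not meant.

How it is judged:
By the outcome, as a careful person would: the job done as asked, in the order asked, and still so for the second after the job is handed in, while the arm keeps its last pose, push and grip.
It also fails if it takes over 58 s, if anything falls off the work surface, if the arm or the gripper's body presses on something with over 40 N, if the wrist force passes 120 N, or if a joint passes its speed limit or range.

## Working session

There is one attempt and no reset: what is moved stays moved. The work goes in short steps, Python scripts to look and compute and a tool call to move; the robot and the scene stay as the last step left them, time stands still between calls to the robot, and variables do not carry over. Pictures are saved under pics/ and viewed, and the job is handed in when it is done.

Besides the shell and the picture viewer there is one more tool, called after "Request:" as name(argument=value, ...) on one line, values as JSON. play_rows: Moves the arm, as the interface text tells. Its arguments: {"type":"object","properties":{"claw":{"type":"array","items":{"type":"number"}},"travel":{"type":"array","items":{"type":"array","items":{"type":"number"}}},"dr":{"type":"array","items":{"type":"array","items":{"type":"number"}}},"force":{"type":"number"}},"required":["claw","travel","dr"]}

```bash
mkdir -p pics; cat > h.py <<'E'
import numpy as np, cv2
from plant import ctrl, vision
def snap(name,fn):
    d=vision.read_camera(name); cv2.imwrite('pics/%s.png'%fn,d['img'][:,:,::-1]); np.savez('pics/%s.npz'%fn,**d); return d
def load(fn): return dict(np.load('pics/%s.npz'%fn))
def ray(d,u,v):
    K=d['K'];T=d['world_to_cam'];R=T[:3,:3];t=T[:3,3]
    x=(u-K[0,2])/K[0,0];y=(v-K[1,2])/K[1,1]
    return -R.T@t, R.T@np.array([x,-y,-1.])
def onz(d,u,v,z):
    o,r=ray(d,u,v); return o+r*(z-o[2])/r[2]
def byrange(d,u,v):
    o,r=ray(d,u,v); return o+r*d['range_z'][int(round(v)),int(round(u))]
def tri(d1,p1,d2,p2):
    A=np.zeros((3,3));b=np.zeros(3);L=[]
    for d,p in((d1,p1),(d2,p2)):
        o,r=ray(d,*p);r=r/np.linalg.norm(r);P=np.eye(3)-np.outer(r,r);A+=P;b+=P@o;L.append((o,P))
    x=np.linalg.solve(A,b); return x,[float(np.linalg.norm(P@(x-o))) for o,P in L]
def proj(d,X):
    T=d['world_to_cam'];c=T[:3,:3]@X+T[:3,3];K=d['K']
    return K[0,0]*c[0]/-c[2]+K[0,2],K[1,1]*-c[1]/-c[2]+K[1,2]
E
python3 - <<'E'
from h import *
print(ctrl.get_state())
for n in('side','top','wrist'):
    d=snap(n,n+'0'); print(n,d['K'].tolist(),ray(d,256,192), [k for k in d])
E
```

```text
{'time': 0.0, 'qpos': array([ 1.18701929e+00,  2.87143054e-01,  1.57819488e+00, -1.00980665e-07,
        1.27856887e+00, -1.50024040e-01]), 'dq': array([-0.00130473,  0.0024824 , -0.00016671, -0.00184057, -0.00189757,
       -0.00045312]), 'joint_efforts': array([-7.52223150e-04, -4.05984879e+01, -2.92622602e+01, -2.36580499e-04,
        5.91529024e-03,  2.25872888e-06]), 'eef_pos': array([0.15608864, 0.65602989, 0.22995256]), 'tcp_rot': array([ 0.08166685,  0.70249798, -0.08324529,  0.70206647]), 'contact_force': array([0.22722117, 0.31707967, 0.02765357]), 'wrist_torque': array([-0.06338271,  0.02157203, -0.00150919]), 'opening': 1.0012793066171184}
side [[404.6759405035403, 0.0, 259.9154514375], [0.0, 404.6759405035403, 186.98898055883976], [0.0, 0.0, 1.0]] (array([ 0.54495796, -0.8635868 ,  0.62582639]), array([ 0.01144145,  0.83505622, -0.55027007])) ['img', 'range_z', 'K', 'world_to_cam']
top [[379.6347834537765, 0.0, 251.39532306995002], [0.0, 379.6347834537765, 195.78452293628553], [0.0, 0.0, 1.0]] (array([ 0.37338176, -0.01724098,  1.10128953]), array([ 0.19962929, -0.03897846, -0.97922179])) ['img', 'range_z', 'K', 'world_to_cam']
wrist [[336.9578177128342, 0.0, 254.50775188764115], [0.0, 336.9578177128342, 191.9086508809267], [0.0, 0.0, 1.0]] (array([0.08498116, 0.67269075, 0.37275525]), array([ 0.27741299, -0.06199071, -0.95875903])) ['img', 'range_z', 'K', 'world_to_cam']
```

View pics/top0.png

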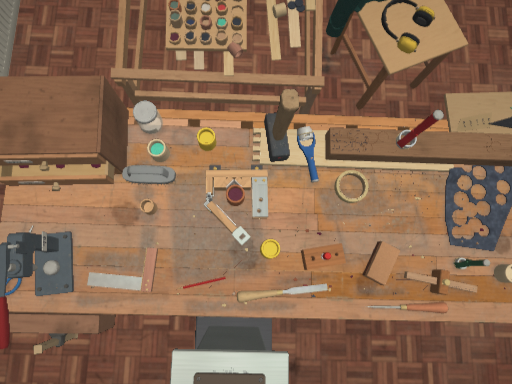

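View pics/side0.png

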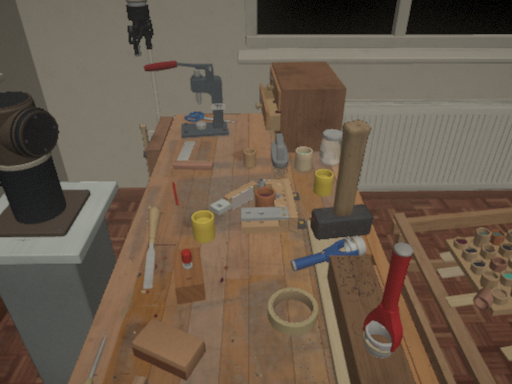

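View pics/wrist0.png

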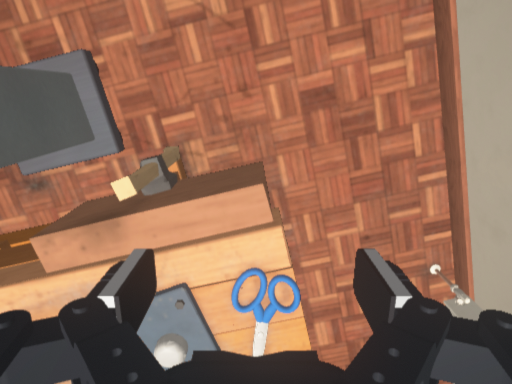

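The top view shows the reddish-brown cup in the jig (236,193), so the wide hole applies. The pale spare is at (147,206), the pin at (327,256) and the jaw's free end at (241,236). A yellow decoy stands at (270,248). I'll zoom in next.

```bash
python3 - <<'E'
from h import *
a=cv2.imread('pics/top0.png')[155:280,190:350]; cv2.imwrite('pics/top0z.png',cv2.resize(a,None,fx=5,fy=4.8 if 0 else 5-0.3,interpolation=cv2.INTER_CUBIC)[:600])
a=cv2.imread('pics/side0.png')[160:310,160:320]; cv2.imwrite('pics/side0z.png',cv2.resize(a,None,fx=4,fy=4,interpolation=cv2.INTER_CUBIC))
d=load('top0')
for n,p,z in [('knob',(327,256),.073),('cup',(236,193),.06),('spare',(147,206),.05),('yel',(270,248),.06)]:
    print(n,onz(d,*p,z),byrange(d,*p))
E
```

```text
knob [ 0.41321765 -0.2537161   0.073     ] [ 0.41270537 -0.2506751   0.08622352]
cup [ 0.58101591 -0.00283667  0.06      ] [ 0.58388816 -0.00263741  0.0455956 ]
spare [0.53822854 0.24331928 0.05      ] [0.5429198  0.25073439 0.02008208]
yel [ 0.43113008 -0.10050533  0.06      ] [ 0.43212312 -0.10193714  0.04209409]
```

View pics/top0z.png

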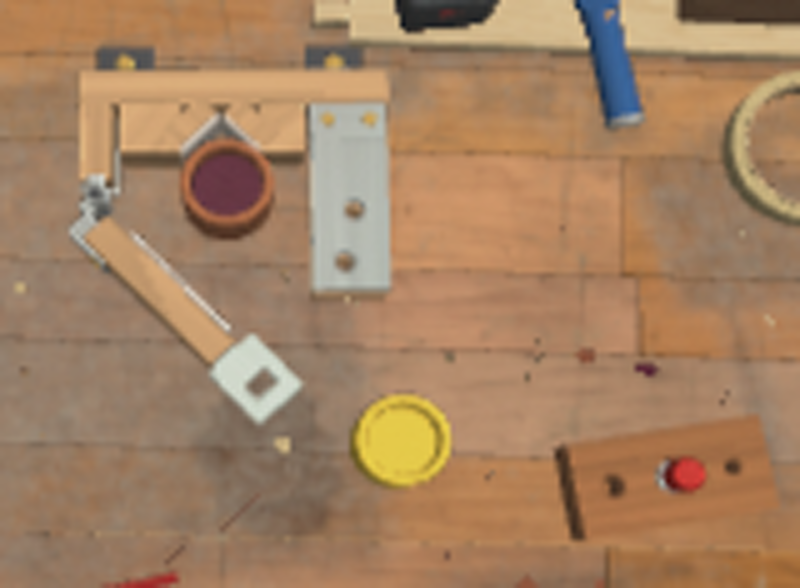

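View pics/side0z.png

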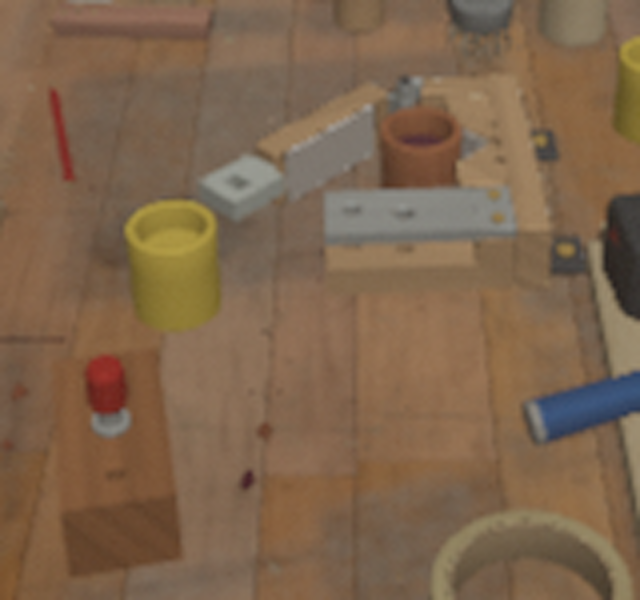

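```bash
python3 - <<'E'
from h import *
t=load('top0');s=load('side0')
f=lambda x,y:((x+.5)/5+190-.5,(y+.5)/4.7+155-.5)
g=lambda x,y:((x+.5)/4+160-.5,(y+.5)/4+160-.5)
P={'wide':((345,262),(352,210),.046),'narrow':((355,209),(402,213),.046),'slot':((262,381),(238,182),.036),'hinge':((97,187),(410,80),.05),'screwA':((328,119),(496,195),.046),'screwB':((370,119),(497,217),.046),'knobtop':((690,472),(104,362),.086)}
for k,(a,b,z) in P.items():
    print(k,*[np.round(v,4) for v in tri(t,f(*a),s,g(*b))],np.round(onz(t,*f(*a),z),4),np.round(onz(s,*g(*b),z),4))
# knob by red mask
for d,n,box in((t,'top',(230,280,300,350)),(s,'side',(240,275,170,205))):
    im=d['img'].astype(int);m=(im[...,0]>140)&(im[...,1]<70)&(im[...,2]<70)
    M=np.zeros_like(m);M[box[0]:box[1],box[2]:box[3]]=m[box[0]:box[1],box[2]:box[3]]
    v,u=np.nonzero(M);print(n,u.mean(),v.mean(),len(u),u.min(),u.max(),v.min(),v.max())
E
```

```text
wide [ 0.536  -0.068   0.0433] [0.0006 0.0006] [ 0.5361 -0.0678  0.046 ] [ 0.5355 -0.0718  0.046 ]
narrow [ 0.5672 -0.073   0.0446] [0.0016 0.0016] [ 0.5685 -0.0727  0.046 ] [ 0.5656 -0.0754  0.046 ]
slot [ 0.4639 -0.0235  0.0336] [0.0009 0.0009] [ 0.4646 -0.0233  0.036 ] [ 0.4634 -0.0271  0.036 ]
hinge [0.5756 0.073  0.0491] [0.0011 0.0011] [0.5766 0.073  0.05  ] [0.5744 0.071  0.05  ]
screwA [ 0.6239 -0.0562  0.0448] [0. 0.] [ 0.6236 -0.0561  0.046 ] [ 0.6237 -0.0578  0.046 ]
screwB [ 0.6235 -0.0802  0.0461] [0.0009 0.0009] [ 0.6244 -0.0802  0.046 ] [ 0.6227 -0.0805  0.046 ]
knobtop [ 0.4144 -0.2524  0.0867] [0.0009 0.0009] [ 0.4153 -0.2524  0.086 ] [ 0.4134 -0.2517  0.086 ]
top 327.38235294117646 255.47058823529412 34 325 330 252 259
side 185.67857142857142 252.0 28 183 188 250 254
```

```bash
python3 - <<'E'
from h import *
from scipy.spatial.transform import Rotation as R
s=ctrl.get_state();M=R.from_quat(s['tcp_rot']).as_matrix();print(np.round(M,3))
E
```

```text
[[-0.001  0.232  0.973]
 [-0.002  0.973 -0.232]
 [-1.    -0.002 -0.   ]]
```

```bash
python3 - <<'E'
from h import *
A=np.array([.156,.656]);B=np.array([.475,.075]);C=np.array([.4,-.26])
for n in('top0','side0'):
    d=load(n);K=d['K'];T=d['world_to_cam']
    v,u=np.mgrid[0:384,0:512];z=d['range_z']
    c=np.stack([(u-K[0,2])/K[0,0]*z,-(v-K[1,2])/K[1,1]*z,-z],-1)
    W=((c-T[:3,3])@T[:3,:3])[z>0]; W=W[(W[:,2]>.1)&(W[:,2]<.6)]
    uv=np.stack([u,v],-1)[z>0]
    for a,b in((A,B),(B,C)):
        t=np.clip(((W[:,:2]-a)@(b-a))/((b-a)@(b-a)),0,1);D=np.linalg.norm(W[:,:2]-a-t[:,None]*(b-a),axis=1)
        k=D<.16
        print(n,k.sum(),W[k][:,:].min(0) if k.any() else '',W[k].max(0) if k.any() else '',D.min())
        for q in np.argsort(D)[:60:12]:print(W[q],D[q])
E
```

```text
top0 1921 [0.19804318 0.46345568 0.10067654] [0.43143117 0.51326212 0.26103286] 6.752609405536071e-05
[0.25805446 0.4699862  0.24278119] 6.752609405536071e-05
[0.25634745 0.47023265 0.24549238] 0.0014452237751035057
[0.26094997 0.47032988 0.24998141] 0.002635983774264771
[0.25734711 0.47915831 0.25506053] 0.0037267958748766336
[0.2510068  0.47213953 0.25146045] 0.005208914313269794
top0 0   0.2838311593793322
[0.59584102 0.33182207 0.13084835] 0.2838311593793322
[0.59900669 0.33169673 0.1396804 ] 0.28508046785835417
[0.59303472 0.3366699  0.1078965 ] 0.28705980876111387
[0.60782217 0.33212608 0.1257074 ] 0.28940551671081466
[0.60120479 0.33661459 0.14082797] 0.29046487690260975
side0 2161 [0.11813603 0.46062703 0.10006644] [0.43230592 0.726537   0.42092398] 2.6862032301517795e-05
[0.17527926 0.62094217 0.37665131] 2.6862032301517795e-05
[0.17395225 0.6243054  0.37290557] 0.0004823079236438279
[0.25914492 0.46999548 0.23700565] 0.0008927984534757918
[0.17325567 0.62139864 0.38605229] 0.0015272644219796701
[0.16841263 0.62919679 0.38795262] 0.0020193997544939047
side0 0   0.27951850319559396
[0.59315926 0.32831597 0.12647046] 0.27951850319559396
[0.59987884 0.32989407 0.10197525] 0.2838409987169961
[0.599431   0.3320052  0.13829945] 0.2855428953225025
[0.60297514 0.33141646 0.11155889] 0.2865781509098305
[0.60297368 0.33362646 0.1174191 ] 0.2885565927213227
```

Request:
play_rows(claw=[255, 255, 255, 255, 255, 255, 255, 255, 255, 255, 255, 255, 255, 255, 255, 255, 255, 255, 255, 255], travel=[[-0.02, 0, 0], [-0.06, 0, 0], [-0.1, 0, 0], [-0.14, 0, 0], [-0.165, 0, 0], [-0.17, -0.01, 0.009], [-0.17, -0.035, 0.031], [-0.17, -0.065, 0.058], [-0.17, -0.095, 0.085], [-0.17, -0.125, 0.112], [-0.17, -0.155, 0.138], [-0.17, -0.185, 0.165], [-0.17, -0.215, 0.192], [-0.17, -0.245, 0.219], [-0.17, -0.275, 0.246], [-0.17, -0.305, 0.272], [-0.17, -0.335, 0.299], [-0.17, -0.365, 0.326], [-0.17, -0.395, 0.353], [-0.17, -0.42, 0.375]], dr=[[0, 0, 0], [0, 0, 0], [0, 0, 0], [0, 0, 0], [0, 0, 0], [0, 0, 0], [0, 0, 0], [0, 0, 0], [0, 0, 0], [0, 0, 0], [0, 0, 0], [0, 0, 0], [0, 0, 0], [0, 0, 0], [0, 0, 0], [0, 0, 0], [0, 0, 0], [0, 0, 0], [0, 0, 0], [0, 0, 0]])

```text
time: 2.15
eef_pos: [0.4235, 0.1585, 0.3983]
tcp_rot: [0.082, 0.704, -0.084, 0.701]
contact_force: [0.9, -0.2, -0.5]
opening: -0.0
```

```bash
python3 - <<'E'
from h import *
d=snap('wrist','w1')
for k,X in dict(hinge=(.5756,.073,.046),slot=(.464,-.0235,.036),wide=(.536,-.068,.046),narrow=(.5675,-.073,.046),front=(.4955,.036,.046)).items():print(k,proj(d,np.array(X)))
cv2.imwrite('pics/w1z.png',cv2.resize(d['img'][:,:,::-1],(800,600),interpolation=cv2.INTER_CUBIC))
E
```

```text
hinge (np.float64(225.5232172042691), np.float64(248.6550488870804))
slot (np.float64(148.41966439872778), np.float64(195.63018108305292))
wide (np.float64(134.41615997498144), np.float64(245.25090687012383))
narrow (np.float64(137.85739264945948), np.float64(263.0635467279045))
front (np.float64(189.33826609238324), np.float64(207.90763368795527))
```

View pics/w1z.png

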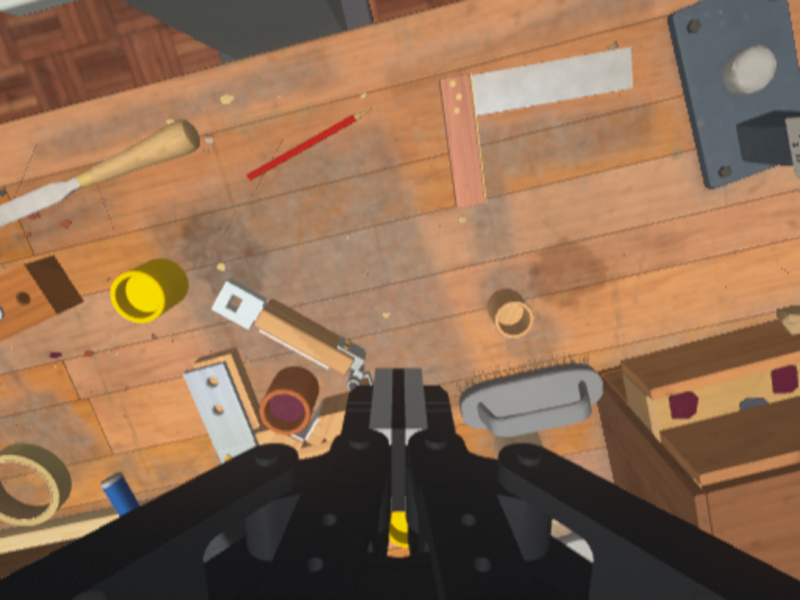

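Request:
play_rows(claw=[255, 255, 255, 255, 255, 255, 255, 255, 255, 255, 255, 255, 255, 255], travel=[[0.01, -0.01, 0.008], [0.035, -0.03, 0.023], [0.07, -0.055, 0.042], [0.11, -0.075, 0.058], [0.15, -0.083, 0.0636], [0.19, -0.083, 0.0636], [0.23, -0.083, 0.0636], [0.27, -0.083, 0.0636], [0.305, -0.083, 0.0636], [0.335, -0.083, 0.0636], [0.357, -0.083, 0.0636], [0.37, -0.083, 0.0636], [0.376, -0.083, 0.0636], [0.376, -0.083, 0.0636]], dr=[[0, 0, 0], [0, 0, 0], [0, 0, 0], [0, 0, 0], [0, 0, 0], [0, 0, 0], [0, 0, 0], [0, 0, 0], [0, 0, 0], [0, 0, 0], [0, 0, 0], [0, 0, 0], [0, 0, 0], [0, 0, 0]])

```text
time: 3.6
eef_pos: [0.4653, 0.0572, 0.0218]
tcp_rot: [0.082, 0.704, -0.087, 0.701]
contact_force: [0.4, -0.1, 0.7]
opening: -0.003
```

```bash
python3 - <<'E'
from h import *
from scipy.spatial.transform import Rotation as R
d=snap('top','t2');a=d['img'][150:300,180:340,::-1];cv2.imwrite('pics/t2z.png',cv2.resize(a,None,fx=4,fy=4,interpolation=cv2.INTER_CUBIC))
s=ctrl.get_state();M=R.from_quat(s['tcp_rot']).as_matrix();p=s['eef_pos'];print(p,s['contact_force'],M.round(3))
H=np.array([.5756,.0725]);cz=M[:2,2];cy=M[:2,1]
for th in (.86,.7,.55,.4,.3,.235):
    e=-np.array([np.sin(th),np.cos(th)]);n=np.array([np.cos(th),-np.sin(th)])
    tcp=H+.095*e-.024*n-.011*cz+.0145*cy
    D=np.r_[tcp,p[2]]-p;print(th,tcp.round(4),(M.T@D).round(4))
E
```

```text
[0.46625644 0.05714166 0.02273097] [-0.10680777 -0.72776819  0.28098253] [[-0.003  0.237  0.972]
 [-0.006  0.972 -0.237]
 [-1.    -0.007 -0.001]]
0.86 [0.4807 0.0454] [ 0.     -0.008   0.0168]
0.7 [0.4888 0.032 ] [ 0.0001 -0.0191  0.0278]
0.55 [0.4982 0.0207] [ 0.0001 -0.0278  0.0397]
0.4 [0.5092 0.011 ] [ 0.0002 -0.0346  0.0527]
0.3 [0.5173 0.0055] [ 0.0002 -0.0381  0.0619]
0.235 [0.5229 0.0024] [ 0.0002 -0.0398  0.068 ]
```

View pics/t2z.png

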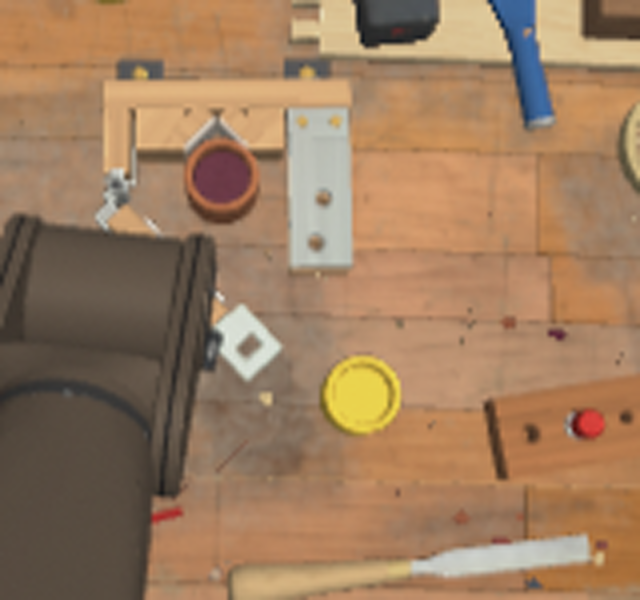

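Request:
play_rows(claw=[255, 255, 255, 255, 255, 255, 255, 255, 255, 255, 255, 255, 255, 255], travel=[[0, -0.004, 0.008], [0, -0.008, 0.016], [0, -0.0115, 0.02], [0, -0.015, 0.024], [0, -0.019, 0.028], [0, -0.022, 0.032], [0, -0.025, 0.036], [0, -0.028, 0.04], [0, -0.03, 0.044], [0, -0.0325, 0.048], [0, -0.0345, 0.052], [0, -0.036, 0.056], [0, -0.0375, 0.06], [0, -0.0375, 0.06]], dr=[[0, 0, 0], [0, 0, 0], [0, 0, 0], [0, 0, 0], [0, 0, 0], [0, 0, 0], [0, 0, 0], [0, 0, 0], [0, 0, 0], [0, 0, 0], [0, 0, 0], [0, 0, 0], [0, 0, 0], [0, 0, 0]])

```text
time: 5.05
eef_pos: [0.5164, 0.0059, 0.023]
tcp_rot: [0.082, 0.702, -0.087, 0.702]
contact_force: [0.2, 0.1, -0.2]
opening: -0.001
```

```bash
python3 - <<'E'
from h import *
d=snap('top','t3');a=d['img'][150:300,180:340,::-1];cv2.imwrite('pics/t3z.png',cv2.resize(a,None,fx=4,fy=4,interpolation=cv2.INTER_CUBIC))
d=snap('side','s3');a=d['img'][150:270,190:330,::-1];cv2.imwrite('pics/s3z.png',cv2.resize(a,None,fx=4,fy=4,interpolation=cv2.INTER_CUBIC))
E
```

```text
(no output)
```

View pics/t3z.png

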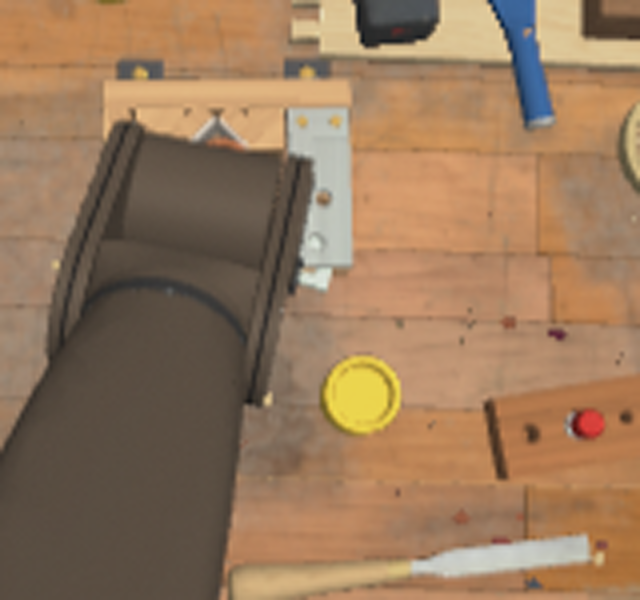

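View pics/s3z.png

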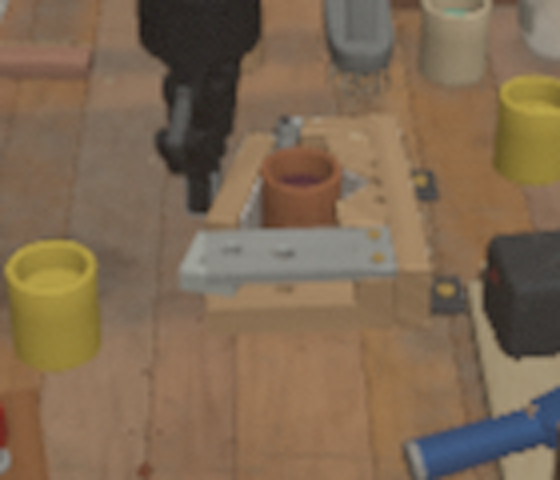

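The tongue is under the strap, the jaw is about 0.08 rad short and the cup is upright. I'll keep pushing until it bears.

Request:
play_rows(claw=[255, 255, 255, 255, 255, 255], travel=[[0, -0.001, 0.002], [0, -0.002, 0.004], [0, -0.002, 0.006], [0, -0.002, 0.007], [0, -0.002, 0.008], [0, -0.002, 0.008]], dr=[[0, 0, 0], [0, 0, 0], [0, 0, 0], [0, 0, 0], [0, 0, 0], [0, 0, 0]])

```text
time: 5.75
eef_pos: [0.5224, 0.0019, 0.0229]
tcp_rot: [0.081, 0.704, -0.087, 0.701]
contact_force: [-5.3, -0.9, 3.0]
opening: -0.002
```

Request:
play_rows(claw=[255, 255, 255, 255], travel=[[0, 0, 0.002], [0, 0, 0.004], [0, 0, 0.005], [0, 0, 0.005]], dr=[[0, 0, 0], [0, 0, 0], [0, 0, 0], [0, 0, 0]])

```text
time: 6.15
eef_pos: [0.5224, 0.002, 0.0221]
tcp_rot: [0.081, 0.709, -0.086, 0.696]
contact_force: [-14.6, 2.3, 11.0]
opening: -0.002
```

```bash
python3 - <<'E'
from h import *
d=snap('top','t4');a=d['img'][150:300,180:340,::-1];cv2.imwrite('pics/t4z.png',cv2.resize(a,None,fx=4,fy=4,interpolation=cv2.INTER_CUBIC))
d=snap('side','s4');a=d['img'][150:270,190:330,::-1];cv2.imwrite('pics/s4z.png',cv2.resize(a,None,fx=4,fy=4,interpolation=cv2.INTER_CUBIC))
E
```

```text
(no output)
```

View pics/t4z.png

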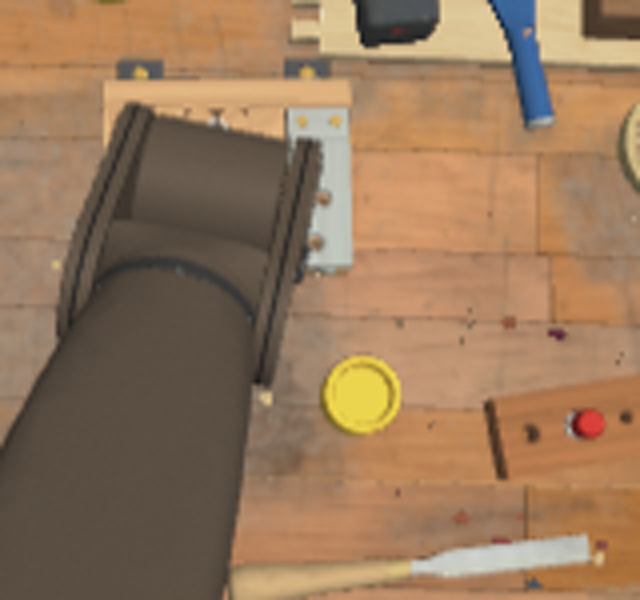

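View pics/s4z.png

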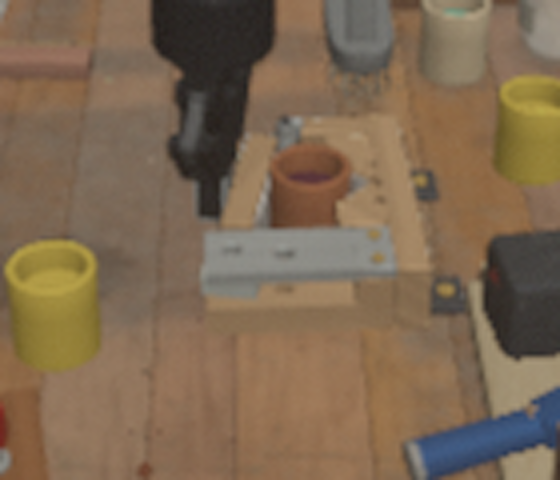

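Request:
play_rows(claw=[255, 255, 255, 255, 255, 255, 255, 255, 255, 255, 255], travel=[[0, 0.001, -0.004], [0, 0.003, -0.012], [-0.01, 0.005, -0.02], [-0.03, 0.005, -0.025], [-0.06, 0, -0.03], [-0.1, 0, -0.035], [-0.14, 0, -0.035], [-0.165, 0, -0.035], [-0.18, 0, -0.035], [-0.18, 0, -0.035], [-0.18, 0, -0.035]], dr=[[0, 0, 0], [0, 0, 0], [0, 0, 0], [0, 0, 0], [0, 0, 0], [0, 0, 0], [0, 0, 0], [0, 0, 0], [0, 0, 0], [0, 0, 0], [0, 0, 0]])

```text
time: 7.35
eef_pos: [0.4914, 0.0112, 0.2015]
tcp_rot: [0.081, 0.709, -0.086, 0.695]
contact_force: [-0.5, 0.0, 0.1]
opening: -0.0
```

```bash
cat > mv.py <<'E'
from h import *
from scipy.spatial.transform import Rotation as R
import sys
def Rd(zyaw,qx=0): 
    z=np.array([np.cos(zyaw),np.sin(zyaw),0]);x=np.array([0,0,-1.]);return np.stack([x,np.cross(z,x),z],1)
def rel(target,zyaw=None):
    s=ctrl.get_state();M=R.from_quat(s['tcp_rot']).as_matrix();p=s['eef_pos']
    r=np.zeros(3) if zyaw is None else R.from_matrix(M.T@Rd(zyaw)).as_rotvec()
    return (M.T@(np.array(target)-p)).round(4),r.round(4)
E
python3 - <<'E'
from mv import *
s=ctrl.get_state();print(s['eef_pos'],s['qpos'],R.from_quat(s['tcp_rot']).as_matrix().round(3))
print(rel((.4145,-.2525,.2),-.236),rel((.4145,-.2525,.2),-.1))
E
```

```text
[0.49136461 0.01124332 0.20149193] [-0.17937568 -0.0861569   2.03587658 -0.00930175  1.21063492 -1.50941314] [[-0.02   0.235  0.972]
 [-0.005  0.972 -0.235]
 [-1.    -0.01  -0.018]]
(array([ 0.0044, -0.2744, -0.0126]), array([-0.0014, -0.0182,  0.0098])) (array([ 0.0044, -0.2744, -0.0126]), array([-0.1374, -0.0189,  0.0085]))
```

Request:
play_rows(claw=[255, 255, 255, 240, 200, 160, 130, 130, 130, 130, 130], travel=[[0, -0.015, -0.0006], [0.001, -0.045, -0.002], [0.001, -0.08, -0.004], [0.002, -0.115, -0.005], [0.003, -0.15, -0.007], [0.003, -0.185, -0.009], [0.004, -0.22, -0.01], [0.004, -0.25, -0.0115], [0.004, -0.268, -0.0125], [0.0044, -0.2744, -0.0126], [0.0044, -0.2744, -0.0126]], dr=[[0, -0.004, 0.002], [0, -0.01, 0.005], [-0.001, -0.018, 0.01], [-0.001, -0.018, 0.01], [-0.001, -0.018, 0.01], [-0.001, -0.018, 0.01], [-0.001, -0.018, 0.01], [-0.001, -0.018, 0.01], [-0.001, -0.018, 0.01], [-0.001, -0.018, 0.01], [-0.001, -0.018, 0.01]])

```text
time: 8.45
eef_pos: [0.4137, -0.2523, 0.1981]
tcp_rot: [0.085, 0.703, -0.083, 0.701]
contact_force: [-0.2, -0.3, -1.0]
opening: 0.488
```

```bash
python3 - <<'E'
from mv import *
s=ctrl.get_state();print(s['eef_pos'],R.from_quat(s['tcp_rot']).as_matrix().round(3))
d=snap('wrist','w5');a=d['img'];cv2.imwrite('pics/w5z.png',cv2.resize(a[:,:,::-1],(800,600)))
im=a.astype(int);m=((im[...,0]>120)&(im[...,1]<70)&(im[...,2]<70)).astype(np.uint8)
n,l,st,c=cv2.connectedComponentsWithStats(m)
for i in range(1,n):
    if st[i,4]>40:print(st[i],c[i],onz(d,*c[i],.08))
print(proj(d,np.array([.4145,-.2525,.086])), rel((.4145,-.2525,.055),-.236))
E
```

```text
[ 0.41373585 -0.25234304  0.19805937] [[-0.003  0.236  0.972]
 [ 0.003  0.972 -0.236]
 [-1.     0.002 -0.003]]
[244 175  25  23 445] [255.5752809  185.70561798] [ 0.41261482 -0.25114296  0.08      ]
(np.float64(254.50825223557234), np.float64(190.35072547567844)) (array([ 0.1434, -0.0009,  0.001 ]), array([-0.0009, -0.0026, -0.0021]))
```

View pics/w5z.png

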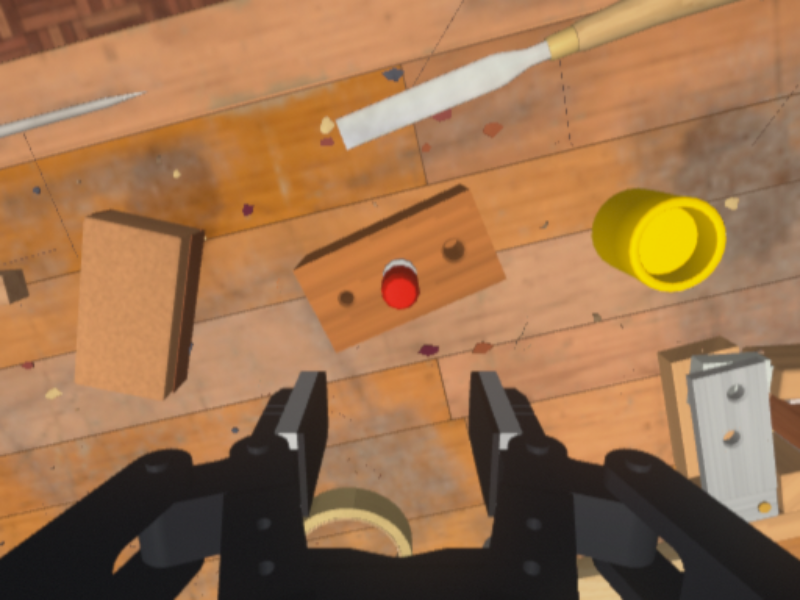

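Request:
play_rows(claw=[130, 130, 130, 130, 130, 130, 130, 130, 170, 220, 255, 255, 255, 255], travel=[[0.015, 0, 0], [0.045, 0, 0], [0.075, 0, 0], [0.105, 0, 0], [0.125, 0, 0], [0.138, 0, 0], [0.1435, 0, 0], [0.1435, 0, 0], [0.1435, 0, 0], [0.1435, 0, 0], [0.1435, 0, 0], [0.1435, 0, 0], [0.1435, 0, 0], [0.1435, 0, 0]], dr=[[0, -0.001, -0.001], [0, -0.002, -0.002], [0, -0.002, -0.002], [0, -0.002, -0.002], [0, -0.002, -0.002], [0, -0.002, -0.002], [0, -0.002, -0.002], [0, -0.002, -0.002], [0, -0.002, -0.002], [0, -0.002, -0.002], [0, -0.002, -0.002], [0, -0.002, -0.002], [0, -0.002, -0.002], [0, -0.002, -0.002]], force=40)

```text
time: 9.9
eef_pos: [0.4146, -0.2521, 0.0562]
tcp_rot: [0.083, 0.702, -0.084, 0.703]
contact_force: [0.5, 1.4, 6.2]
opening: 0.215
```

Request:
play_rows(claw=[255, 255, 255, 255, 255, 255, 255, 255, 255], travel=[[-0.005, 0, 0], [-0.015, 0, 0], [-0.03, 0, 0], [-0.05, 0, 0], [-0.07, 0, 0], [-0.09, 0, 0], [-0.1, 0, 0], [-0.1, 0, 0], [-0.1, 0, 0]], dr=[[0, 0, 0], [0, 0, 0], [0, 0, 0], [0, 0, 0], [0, 0, 0], [0, 0, 0], [0, 0, 0], [0, 0, 0], [0, 0, 0]])

```text
time: 10.8
eef_pos: [0.4141, -0.2517, 0.1556]
tcp_rot: [0.083, 0.702, -0.084, 0.702]
contact_force: [-0.4, -0.1, -0.5]
opening: 0.219
```

```bash
python3 - <<'E'
from mv import *
s=ctrl.get_state();print(s['eef_pos'],R.from_quat(s['tcp_rot']).as_matrix().round(3),s['contact_force'],s['opening'])
d=snap('wrist','w6');a=d['img'];cv2.imwrite('pics/w6z.png',cv2.resize(a[:,:,::-1],(800,600)))
d=snap('side','s6');a=d['img'][130:280,130:330];cv2.imwrite('pics/s6z.png',cv2.resize(a[:,:,::-1],None,fx=4,fy=4,interpolation=cv2.INTER_CUBIC))
E
```

```text
[ 0.41409193 -0.25165541  0.155634  ] [[ 0.001  0.235  0.972]
 [-0.001  0.972 -0.235]
 [-1.    -0.     0.001]] [-0.37384464 -0.06101495 -0.49399241] 0.21862930384061025
```

View pics/w6z.png

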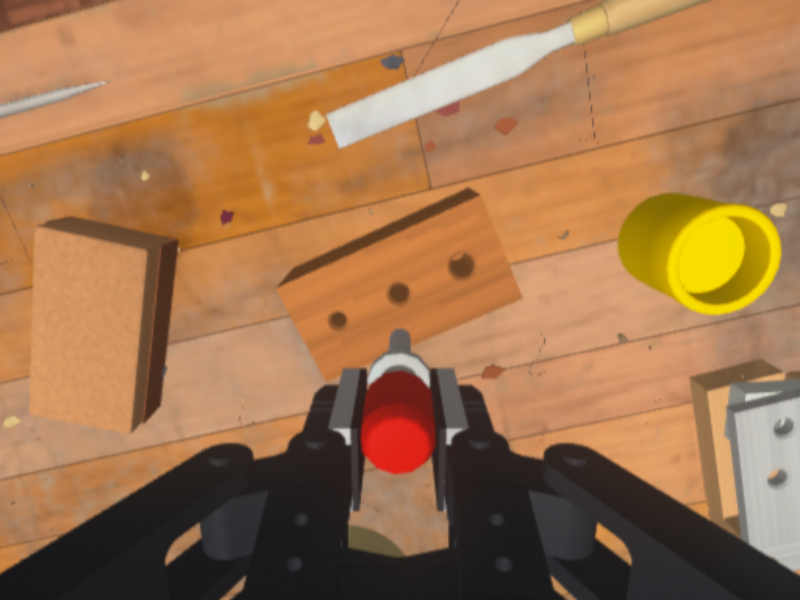

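View pics/s6z.png

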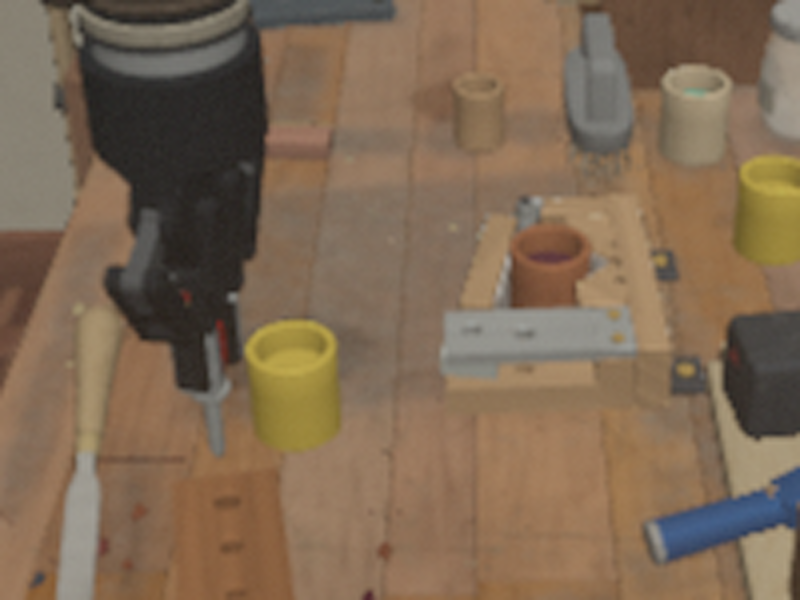

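```bash
python3 - <<'E'
from mv import *
for f,p in(('w5',(736,392)),('w6',(783,427)),('w6',(399,292)),('w1',(212,381))):
    d=load(f);print(f,onz(d,(p[0]+.5)/1.5625-.5,(p[1]+.5)/1.5625-.5,.046))
print(rel((.536,-.068,.1556),-.236))
E
```

```text
w5 [ 0.53365038 -0.06662037  0.046     ]
w6 [ 0.53367265 -0.06727757  0.046     ]
w6 [ 0.41180513 -0.25084376  0.046     ]
w1 [ 0.53375208 -0.0653866   0.046     ]
(array([-0.0007,  0.2069,  0.0758]), array([-0.0011, -0.0007, -0.0004]))
```

Request:
play_rows(claw=[255, 255, 255, 255, 255, 255, 255, 255, 255, 255, 255], travel=[[0, 0.009, 0.003], [0, 0.03, 0.011], [0, 0.06, 0.022], [0, 0.09, 0.033], [0, 0.12, 0.044], [0, 0.15, 0.055], [0, 0.178, 0.065], [0, 0.198, 0.0725], [-0.0005, 0.205, 0.075], [-0.0007, 0.2068, 0.0758], [-0.0007, 0.2068, 0.0758]], dr=[[0, 0, 0], [0, 0, 0], [-0.001, -0.001, 0], [-0.001, -0.001, 0], [-0.001, -0.001, 0], [-0.001, -0.001, 0], [-0.001, -0.001, 0], [-0.001, -0.001, 0], [-0.001, -0.001, 0], [-0.001, -0.001, 0], [-0.001, -0.001, 0]])

```text
time: 12.0
eef_pos: [0.5357, -0.0683, 0.1552]
tcp_rot: [0.083, 0.702, -0.083, 0.702]
contact_force: [-0.8, -0.3, 0.6]
opening: 0.218
```

```bash
python3 - <<'E'
from mv import *
s=ctrl.get_state();print(s['eef_pos'],R.from_quat(s['tcp_rot']).as_matrix().round(3),s['contact_force'],s['opening'])
d=snap('wrist','w7');a=d['img'];cv2.imwrite('pics/w7z.png',cv2.resize(a[:,:,::-1],(800,600)))
o=load('w6')['img']
both=np.hstack([cv2.resize(x[150:240,215:295,::-1],None,fx=5,fy=5,interpolation=cv2.INTER_CUBIC) for x in(o,a)]);cv2.imwrite('pics/w67.png',both)
E
```

```text
[ 0.53565308 -0.06825459  0.15517097] [[-0.001  0.234  0.972]
 [ 0.     0.972 -0.234]
 [-1.     0.    -0.001]] [-0.82183962 -0.31186349  0.64010354] 0.21829536112712855
```

View pics/w7z.png

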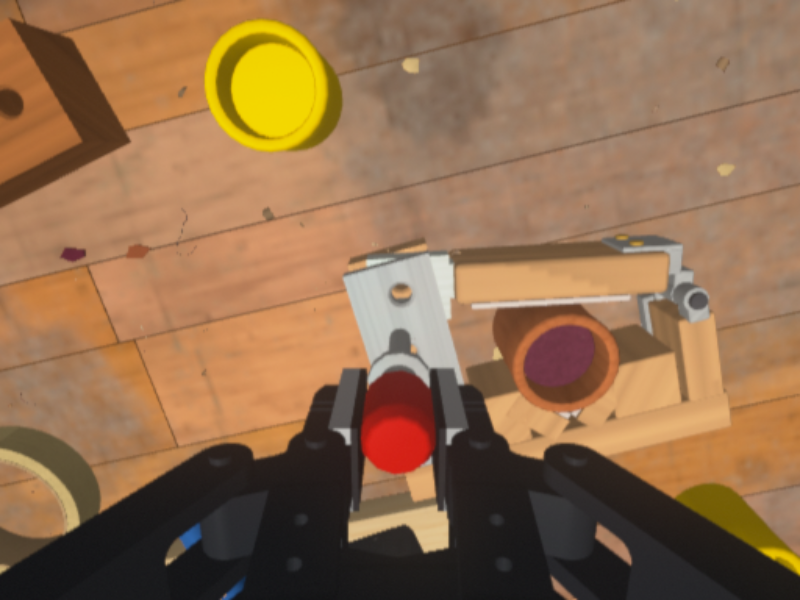

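View pics/w67.png

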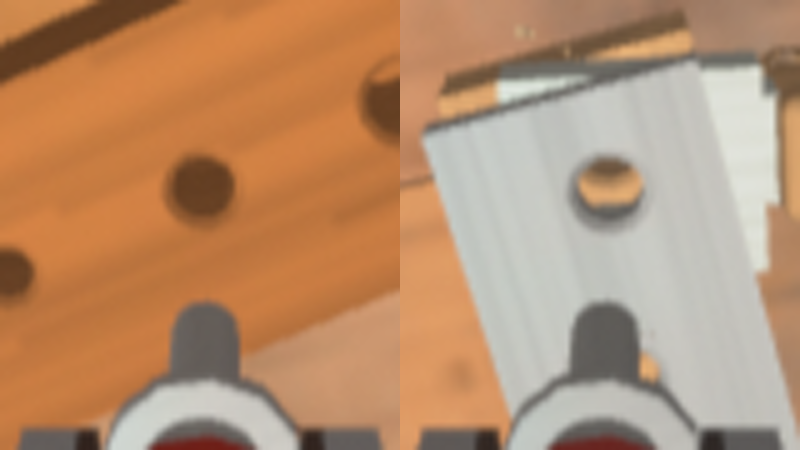

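Request:
play_rows(claw=[255, 255, 255, 255, 255, 255, 255], travel=[[0.01, 0.0009, 0.001], [0.025, 0.0009, 0.001], [0.038, 0.0009, 0.001], [0.046, 0.0009, 0.001], [0.05, 0.0009, 0.001], [0.05, 0.0009, 0.001], [0.05, 0.0009, 0.001]], dr=[[0, 0, 0], [0, 0, 0], [0, 0, 0], [0, 0, 0], [0, 0, 0], [0, 0, 0], [0, 0, 0]])

```text
time: 12.75
eef_pos: [0.5371, -0.068, 0.1055]
tcp_rot: [0.084, 0.702, -0.083, 0.702]
contact_force: [-0.3, 0.3, -1.0]
opening: 0.219
```

```bash
python3 - <<'E'
from mv import *
s=ctrl.get_state();print(s['eef_pos'],R.from_quat(s['tcp_rot']).as_matrix().round(3),s['contact_force'])
d=snap('wrist','w8');a=d['img'][170:290,195:315];cv2.imwrite('pics/w8z.png',cv2.resize(a[:,:,::-1],None,fx=5,fy=5,interpolation=cv2.INTER_CUBIC))
d=snap('side','s8');a=d['img'][150:250,200:320];cv2.imwrite('pics/s8z.png',cv2.resize(a[:,:,::-1],None,fx=6,fy=6,interpolation=cv2.INTER_CUBIC))
E
```

```text
[ 0.53706438 -0.06804935  0.10554276] [[ 0.     0.234  0.972]
 [ 0.     0.972 -0.234]
 [-1.     0.     0.   ]] [-0.34683916  0.34163282 -1.01124465]
```

View pics/w8z.png

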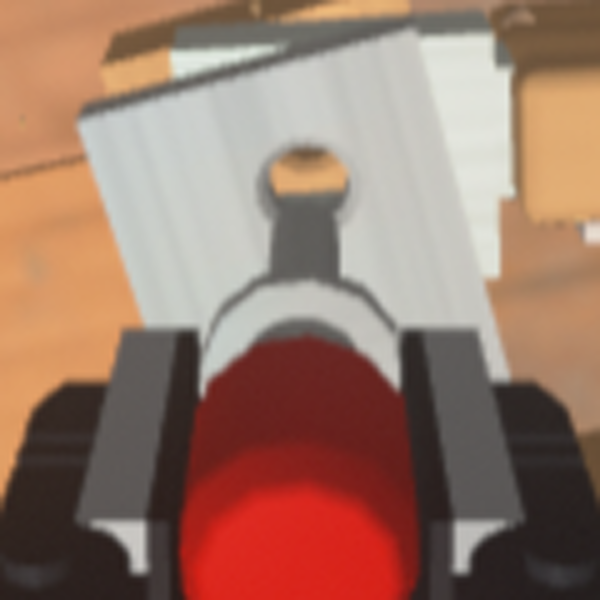

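View pics/s8z.png

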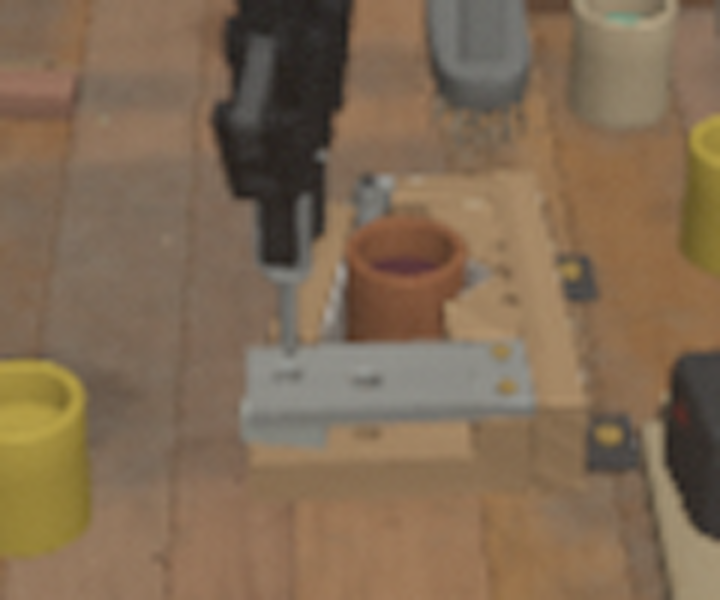

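```bash
python3 - <<'E'
from mv import *
d=load('w8');s=ctrl.get_state()
# fit hole outline: non-strap pixels inside upper arc - use corners: left 258,right 350, top 143
for u,v in((304,181),(308,181),(304,186)):
    p=onz(d,(u+.5)/5+195-.5,(v+.5)/5+170-.5,.046);print(p,(p-s['eef_pos'])[:2])
p=onz(d,306/5+194.6,195/5+169.6,.0575);print('tip',p)
E
```

```text
[ 0.5332631  -0.06683513  0.046     ] [-0.00401619  0.00126369]
[ 0.53338156 -0.06634225  0.046     ] [-0.00389773  0.00175658]
[ 0.53391446 -0.06699083  0.046     ] [-0.00336483  0.001108  ]
tip [ 0.53120593 -0.0661438   0.0575    ]
```

Request:
play_rows(claw=[255, 255, 255, 255, 255, 255, 255], travel=[[0.003, 0.0003, -0.0006], [0.006, 0.0003, -0.0006], [0.009, 0.0003, -0.0006], [0.012, 0.0003, -0.0006], [0.014, 0.0003, -0.0006], [0.016, 0.0003, -0.0006], [0.016, 0.0003, -0.0006]], dr=[[0, 0, 0], [0, 0, 0], [0, 0, 0], [0, 0, 0], [0, 0, 0], [0, 0, 0], [0, 0, 0]])

```text
time: 13.55
eef_pos: [0.5366, -0.0676, 0.0895]
tcp_rot: [0.083, 0.702, -0.083, 0.702]
contact_force: [0.0, -0.1, -0.7]
opening: 0.218
```

The tip is now about 7 mm below the strap's top with no contact force, so it's in the hole. I'll keep pushing down.

Request:
play_rows(claw=[255, 255, 255, 255, 255, 255, 255, 255], travel=[[0.003, 0, 0], [0.006, 0, 0], [0.009, 0, 0], [0.012, 0, 0], [0.015, 0, 0], [0.018, 0, 0], [0.02, 0, 0], [0.02, 0, 0]], dr=[[0, 0, 0], [0, 0, 0], [0, 0, 0], [0, 0, 0], [0, 0, 0], [0, 0, 0], [0, 0, 0], [0, 0, 0]])

```text
time: 14.35
eef_pos: [0.5363, -0.0675, 0.0691]
tcp_rot: [0.084, 0.702, -0.083, 0.702]
contact_force: [0.7, -0.6, 0.2]
opening: 0.218
```

Tip at about 19 mm: it's through the tongue and entering the foot, with no force.

Request:
play_rows(claw=[255, 255, 255, 255, 255, 255, 255], travel=[[0.003, 0, 0], [0.006, 0, 0], [0.009, 0, 0], [0.012, 0, 0], [0.014, 0, 0], [0.015, 0, 0], [0.015, 0, 0]], dr=[[0, 0, 0], [0, 0, 0], [0, 0, 0], [0, 0, 0], [0, 0, 0], [0, 0, 0], [0, 0, 0]])

```text
time: 15.05
eef_pos: [0.5366, -0.0675, 0.0562]
tcp_rot: [0.083, 0.703, -0.083, 0.702]
contact_force: [-5.4, 1.3, 10.9]
opening: 0.218
```

```bash
python3 - <<'E'
from mv import *
d=snap('side','s9');a=d['img'][150:250,200:320];cv2.imwrite('pics/s9z.png',cv2.resize(a[:,:,::-1],None,fx=6,fy=6,interpolation=cv2.INTER_CUBIC))
E
```

```text
(no output)
```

View pics/s9z.png

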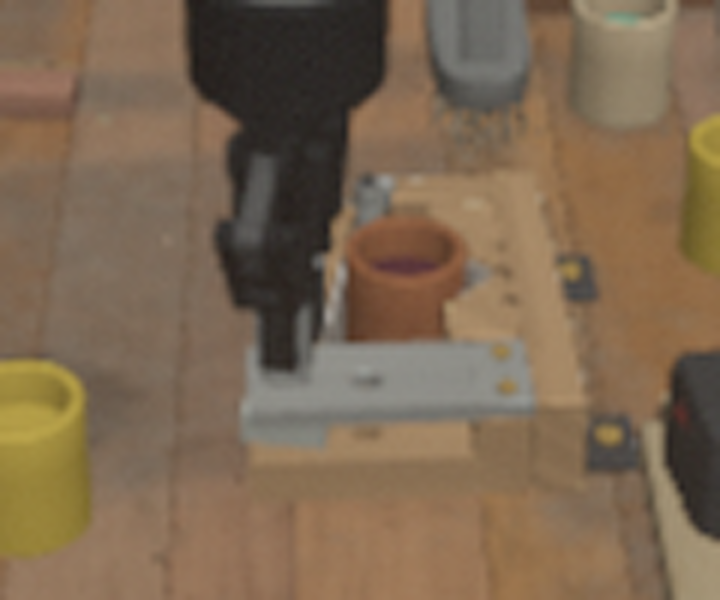

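Request:
play_rows(claw=[190, 140, 140, 140, 140, 140, 140, 140, 140, 140, 140, 140], travel=[[0, 0, 0], [0, 0, 0], [0, 0, 0], [0, 0, 0], [-0.005, 0, 0], [-0.02, 0, 0], [-0.04, 0, 0], [-0.07, 0, -0.005], [-0.1, 0, -0.012], [-0.115, 0, -0.02], [-0.12, 0, -0.025], [-0.12, 0, -0.025]], dr=[[0, 0, 0], [0, 0, 0], [0, 0, 0], [0, 0, 0], [0, 0, 0], [0, 0, 0], [0, 0, 0], [0, 0, 0], [0, 0, 0], [0, 0, 0], [0, 0, 0], [0, 0, 0]])

```text
time: 16.3
eef_pos: [0.5126, -0.0617, 0.1777]
tcp_rot: [0.083, 0.702, -0.083, 0.702]
contact_force: [0.5, 1.3, 0.3]
opening: 0.454
```

```bash
python3 - <<'E'
from mv import *
d=snap('side','s10');a=d['img'][150:250,200:320];cv2.imwrite('pics/s10z.png',cv2.resize(a[:,:,::-1],None,fx=6,fy=6,interpolation=cv2.INTER_CUBIC))
d=snap('wrist','w10');cv2.imwrite('pics/w10z.png',cv2.resize(d['img'][:,:,::-1],(800,600)))
s=ctrl.get_state();print(s['eef_pos'],s['contact_force'],R.from_quat(s['tcp_rot']).as_matrix().round(3))
for t in((.495,.01,.176),(.495,.01,.022),(.5224,.002,.022)):print(rel(t,-.235))
E
```

```text
[ 0.51201588 -0.06159769  0.17561991] [-1.22952832 -0.39883983 -0.66053646] [[-0.002  0.234  0.972]
 [ 0.001  0.972 -0.234]
 [-1.     0.    -0.003]]
(array([-0.0003,  0.0656, -0.0333]), array([-0.0013, -0.0026, -0.0001]))
(array([ 0.1537,  0.0656, -0.0329]), array([-0.0013, -0.0026, -0.0001]))
(array([ 0.1536,  0.0642, -0.0044]), array([-0.0013, -0.0026, -0.0001]))
```

View pics/s10z.png

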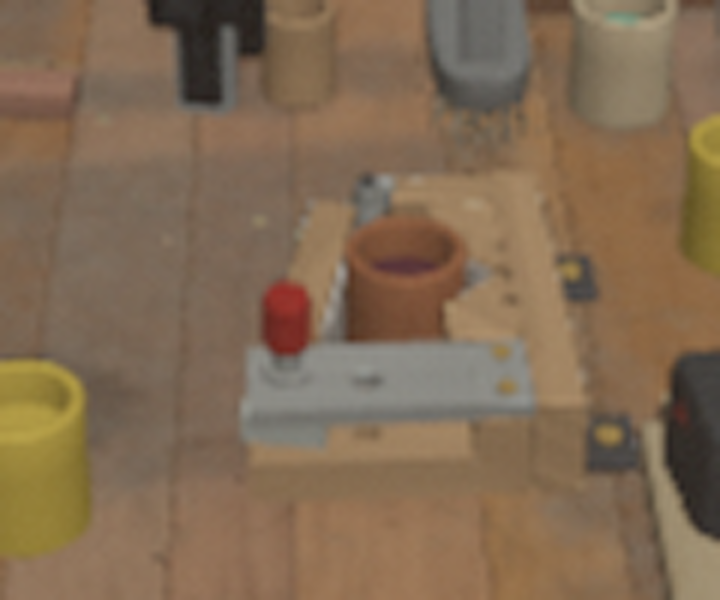

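View pics/w10z.png

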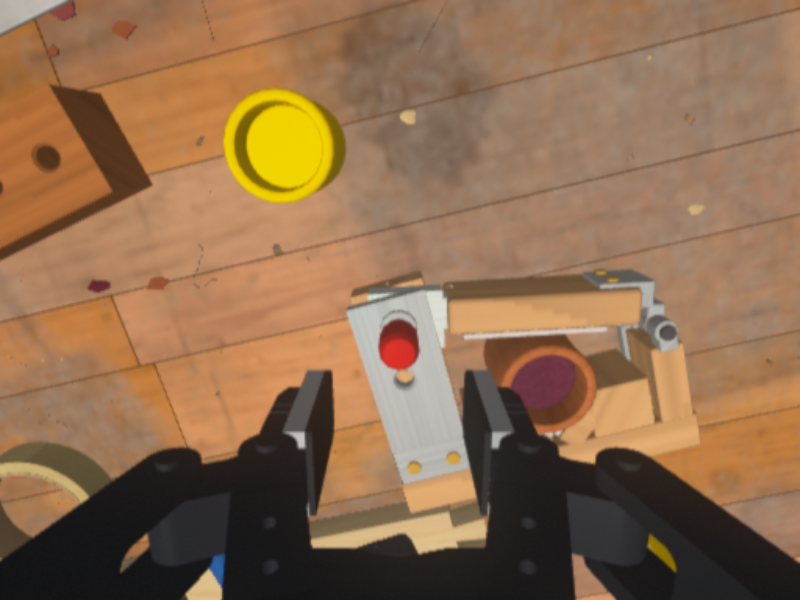

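Request:
play_rows(claw=[255, 255, 255, 255, 255, 255, 255, 255, 255, 255, 255, 255, 255], travel=[[0, 0.015, -0.008], [0, 0.04, -0.02], [0, 0.06, -0.031], [0, 0.0656, -0.033], [0.01, 0.0656, -0.033], [0.035, 0.0656, -0.033], [0.065, 0.0656, -0.033], [0.095, 0.0656, -0.033], [0.12, 0.0656, -0.033], [0.14, 0.0656, -0.033], [0.15, 0.0656, -0.033], [0.1535, 0.0656, -0.033], [0.1535, 0.0656, -0.033]], dr=[[0, 0, 0], [-0.001, -0.0026, 0], [-0.001, -0.0026, 0], [-0.001, -0.0026, 0], [-0.001, -0.0026, 0], [-0.001, -0.0026, 0], [-0.001, -0.0026, 0], [-0.001, -0.0026, 0], [-0.001, -0.0026, 0], [-0.001, -0.0026, 0], [-0.001, -0.0026, 0], [-0.001, -0.0026, 0], [-0.001, -0.0026, 0]])

```text
time: 17.7
eef_pos: [0.495, 0.0097, 0.022]
tcp_rot: [0.083, 0.702, -0.083, 0.702]
contact_force: [-0.3, -0.1, 0.0]
opening: 0.001
```

```bash
python3 - <<'E'
from mv import *
print(rel((.5224,.0,.022),-.235))
E
```

```text
(array([-0.    , -0.003 ,  0.0289]), array([-0.0007, -0.0004, -0.    ]))
```

Request:
play_rows(claw=[255, 255, 255, 255, 255, 255, 255, 255], travel=[[0, -0.001, 0.008], [0, -0.003, 0.016], [0, -0.003, 0.022], [0, -0.003, 0.026], [0, -0.003, 0.028], [0, -0.003, 0.03], [0, -0.003, 0.031], [0, -0.003, 0.031]], dr=[[0, 0, 0], [0, 0, 0], [0, 0, 0], [0, 0, 0], [0, 0, 0], [0, 0, 0], [0, 0, 0], [0, 0, 0]])

```text
time: 18.5
eef_pos: [0.5221, 0.0002, 0.0213]
tcp_rot: [0.083, 0.705, -0.083, 0.7]
contact_force: [-5.3, 0.3, 5.0]
opening: 0.001
```

Request:
play_rows(claw=[255, 255, 255, 255, 255, 255, 255], travel=[[-0.001, 0, 0.003], [-0.001, 0, 0.005], [-0.001, 0, 0.007], [-0.001, 0, 0.009], [-0.001, 0, 0.009], [-0.001, 0, 0.009], [-0.001, 0, 0.009]], dr=[[0, 0, 0], [0, 0, 0], [0, 0, 0], [0, 0, 0], [0, 0, 0], [0, 0, 0], [0, 0, 0]])

```text
time: 19.2
eef_pos: [0.5221, 0.0006, 0.0204]
tcp_rot: [0.083, 0.713, -0.082, 0.691]
contact_force: [-21.0, 4.2, 15.1]
opening: -0.002
```

```bash
python3 - <<'E'
from mv import *
d=snap('side','s11');a=d['img'][130:250,180:330];cv2.imwrite('pics/s11z.png',cv2.resize(a[:,:,::-1],None,fx=5,fy=5,interpolation=cv2.INTER_CUBIC))
d=snap('top','t11');a=d['img'][140:300,130:340];cv2.imwrite('pics/t11z.png',cv2.resize(a[:,:,::-1],None,fx=3.5,fy=3.5,interpolation=cv2.INTER_CUBIC))
s=ctrl.get_state();print(s['time'],s['eef_pos'],s['contact_force'],s['dq'].round(3))
E
```

```text
19.3 [0.52209832 0.0006127  0.02036655] [-21.46989337   4.09135413  15.53038115] [ 0.    -0.     0.    -0.001  0.     0.001]
```

View pics/s11z.png

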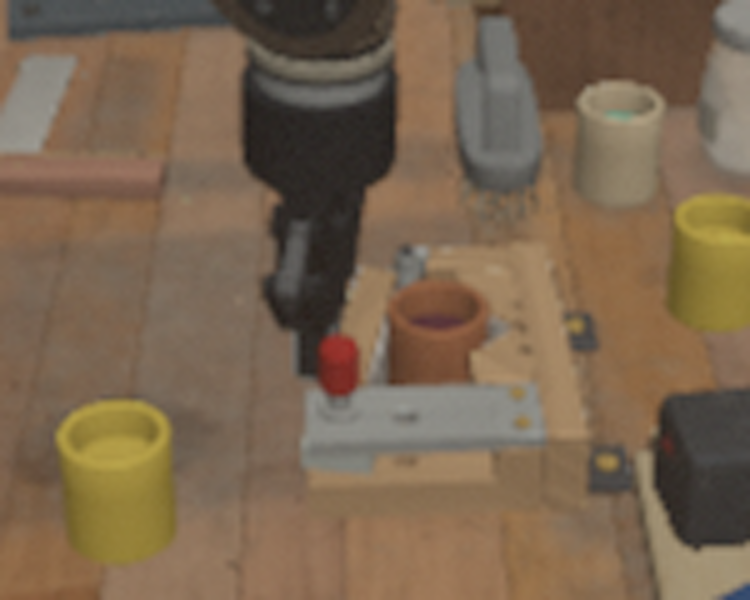

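View pics/t11z.png

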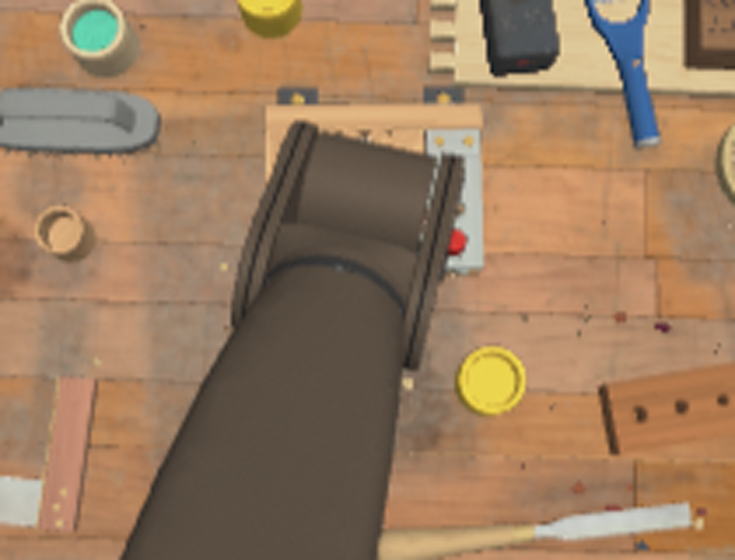

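The pin is home, the cup is in the V, and the push holds steady at about 21 N with the arm still. I'm handing the job in.

```bash
python3 -c "
from plant import ctrl
print(ctrl.sign_off())"
```

```text
the job is handed in; nothing more can be done
None
```

The job is handed in at 19.3 s of the 58 s allowed. The wide reddish-brown cup was the one in the jig, so I swung the jaw shut on it. I put the red-knobbed pin through the hole nearer the robot, let go of it, and finished with the shut fingers pressing on the jaw's front.

**Pin:** It went in with no side force until the collar met the strap. The gripper height there was 0.0562 m, the same as when I gripped the pin in its block. After release the side view showed the collar lying on the strap, at the hole nearer the robot.

**Press on the jaw:** The push held steady at about 21 N, with the jaw at the same place as when it first bore on the cup and the arm at rest.

**Other objects:** The pale cup and the yellow look-alikes stayed where they were.

**Disagreements:**
- Wrist-camera positions sat about 2 mm off the fixed cameras' positions, so I lined up the pin by comparing it with the empty hole in its block.
- The final push also carries about 15 N upward on the tool and tilts it about 1.5°. I take this to be friction on the jaw face and give in the arm.

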